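# Vortex the long culture tube in touch mode

### The arm

A 6-joint arm with a two-finger parallel gripper is mounted at the origin on a cart in front of the work surface, level with it; the furniture and walls round the work are solid. World frame = base frame: x ahead of the robot, y to its left, z up, the work surface at z = 0. Lengths are in m, angles in rad, forces in N, time in s.
With the tool pointing down it reaches from about 0.25 to 0.8 m from the base axis. Payload 8.5 kg.
Tool frame: the origin (TCP) lies at the centre of the arm's flange, where the gripper is bolted on; the fingertips stand 173 mm ahead of it and the grasp point (between the pads) lies 155 mm ahead of it; z points along the fingers, y is the line along which they close (so a half turn about z gives the same grasp; the last joint's range is limited). The gripper opens to 85 mm and grips with 20 to 120 N. Pads are 22 mm wide; open, the fingers measure 114 mm over their backs; the gripper's body (76 mm by 85 mm) begins 54 mm behind the grasp point. The pads swing forward as they close: fully open they stand 13 mm farther back than shut.
Start: joints at [-1.171, 0.238, -0.013, 1.319, 0, 1.571], TCP at [0.204, -0.484, 0.405] pointing down, gripper open.
Joint ranges: [-2.66, 2.66], [-1.03, 1.9], [-1.14, 1.46], [-1.82, 2.27], [-1.45, 1.34], [-3.14, 3.14]. Speed limits (rad/s): [2.22, 2.22, 2.79, 3.14, 3.14, 3.14].

### API

Orientations are given as a 3x3 rotation matrix whose columns are the frame's x, y, z axes.
In Python, from plant import state, camera, get_calibration, close_job gives the robot as it stands.
- The arm moves only by the tool apply_moves, never from a script. Its argument "rows" is a list that holds one entry, the list of rows, each a list of 4 numbers: the shift along the tool's x, y, z each as a share of 0.3 m, from -1 to 1, then the turn about the tool's z as a share of 60 degrees, from -1 to 1. A call has 1 to 12 rows; each row shifts and turns the commanded pose from where the row before left it, along the tool's axes as they then stand; what a row does not reach is not made up. A row lasts 1/8 s, in which the tool goes at most 62.5 mm and 10.7 degrees, less where a joint would pass 70% of its speed; a pose out of reach is approached as far as the arm can. A call with a number of a shift or a turn outside -1 to 1 is refused whole. A call with a gripper value outside its range is refused whole. "claw" is the opening, from 0 (shut) to 1 (fully open), set as the call begins (left out, the last holds). The fingers move at their own pace and stop on an object; "newtons" is the grip in N (left out, the last holds). Time passes only in rows, so rows that do not move let the fingers close. It gives the time, the measured TCP pose, the force, the opening and the grip force at its end, in the units of the state.
- state(): the state, without advancing time (a new reading comes with each control period).
- camera(name): name is "scene" or "top" or "wrist"; returns (picture, depth): 400x640x3 uint8, red, green, blue; 400x640 float32, m along the optical axis (not along the pixel's ray), 0 where there is no reading.
- get_calibration(name): a dict with "camera_matrix" (3x3 intrinsics, pixels), "rvec" (rotation vector, rad) and "tvec" (3), from world to camera coordinates, as OpenCV has them; the wrist camera has in their place "mount" (4x4, takes a point from camera to tool coordinates, whose origin is the TCP and whose axes are the flange's). Camera axes: x right, y down, z forward; pixel columns grow to the right and rows downward; lengths in m; the calibration is good to about 2 mm. A picture is of the moment at which its call begins: read the wrist's pose just before it. get_calibration takes no time and is no camera call.
- close_job(): hands the job in; it is judged then, once.
The state is a dict: "t": time; "q": joint angles; "qd": joint speeds; "joint_torque": joint torques, N m; "position": TCP position; "tcp_rot": TCP orientation; "force": force on the tool from outside, world axes, zero at the start; "ft_torque": the same for the moment, N m; "gripper_width": opening from 0.0 (shut) to 1.0 (fully open); "gripper_force": force on a finger pad.
Only numpy, scipy, OpenCV 4.12 (cv2) and the standard library are available. Lean on these libraries where they do the work, as an engineer would, in place of code of your own. Each camera call takes 0.05 s, during which the arm holds its last target. There are 200 camera calls.

### The job

Mix the long capped culture tube on the vortex mixer: first tip the mixer's rocker switch over to touch mode by pushing down its end nearest the cup, then take the long tube from the rack and stand it upright in the rubber cup. Push the tube down until the spring-loaded cup has sunk about 5 mm, half of its travel, never driving it onto its stop, and finish holding it there: do not let go of the tube. Leave the other tubes in the rack, and the flask and the steel beaker behind it where they stand.

Things in the scene. Friction and masses are not known exactly. Their poses are not given: they have to be found in the camera images.
- mixer: bench vortex mixer, white, 190 x 124 mm and 124 mm high to the cup's rim, standing firmly. Its origin is on the worktop exactly under the cup's axis; its own -x is the front, z up. A low deck at the front (55 mm high, from x = -117 to -44 mm) carries the rocker switch, a motor housing behind it (86 mm high) the round cup in a black collar 68 mm wide.
- cup_floor (a point): centre of the floor inside the black rubber cup on top of the mixer, on the cup's axis; moves with the cup. At rest 106 mm above the worktop. The cup is 43 mm wide outside and stands open upwards; its rim is 18 mm above this point. The well is a cone, about 35 mm wide at the rim and 24 mm at the floor.
- cup (a joint): how far the spring-loaded cup is pushed down, in m: 0 at rest, straight down to a hard stop at 0.010. It needs about 2 N to start, 6 N at 5 mm and 10 N at the stop (0.8 N per mm) and springs back when let go.
- rocker (a joint): the mixer's black rocker switch, in rad: 0 = off (the end towards the cup stands up), 0.34 = touch mode (that end pushed right down). Starts between 0 and 0.05, turns stiffly under about 2 N pushed at its end, and stays where it is left.
- rocker_far (a point): top of the rocker at its end nearest the cup, the spot to push straight down; 67 mm high when off, moves down about 4 mm as the switch goes over. The rocker is 36 mm long (mixer x) and 24 mm wide, its middle 82 mm in front of the cup's axis; the motor housing begins 25 mm behind this spot.
- rack: fixed sheet-metal tube rack, 70 x 262 mm, 58 mm high, one row of five 20 mm holes 46 mm apart along its own y. Origin in the middle of its underside, z up; a tube in it stands on the bottom sheet, 5 mm above the worktop. The four tubes stand in any of the four holes at y = -92 to +46 mm; the fifth hole is empty.
- tube_long: the long capped culture tube, the tallest in the rack: 128 mm high, glass 17 mm wide with a 20 mm wide cap on its top 18 mm, about 22 g. Origin at the middle of its foot, z up along the tube.
- tube_short_a: short capped tube, 104 mm high, 20 mm wide at the cap; origin at its foot; stays in the rack
- tube_short_b: another short capped tube, the same as tube_short_a; stays in the rack
- tube_open: short tube without a cap, 107 mm high, 17 mm wide; origin at its foot; stays in the rack
- flask: conical glass flask with a cotton plug, 57 mm wide, 102 mm high, at the back; origin under its middle; to be left alone
- beaker: steel beaker, 67 mm wide, 82 mm high, at the back; origin under its middle; to be left alone
Mind the look-alikes: they are no part of the job. What is shaped like the tube_open but orange is not meant.

How it is judged:
On the way, in this order (a step that is already met when the one before it is completed fails the run):
1. the rocker is tipped over to touch mode (value of joint rocker above 0.25 rad), for 0.2 s.
2. the long tube is lifted clear of the rack, in the fingers (z of tube_long in the frame of rack above 0.06 m and contact force between the fingers and tube_long above 1 N), for 0.1 s.
3. the long tube's foot stands on the cup's floor (distance between tube_long and cup_floor below 0.007 m and contact force between tube_long and mixer above 0.5 N), for 0.1 s.
At the end, for the whole second after the job is handed in: The long tube, gripped (over 2 N) and under 0.15 rad off upright, stands on the cup's floor within 7 mm of its centre and alone holds the cup 3 to 7 mm down (over 2.5 N); hand and arm are clear of the mixer, the rocker is past 0.25 rad, the other tubes stand in the rack (value of joint cup between 0.003 and 0.007 m and distance between tube_long and cup_floor below 0.007 m and angle between tube_long's own z axis and vertical below 0.15 rad and contact force between tube_long and mixer above 2.5 N and contact force between the fingers and tube_long above 2 N and contact force between each of the arm, the fingers and mixer below 0.5 N and value of joint rocker above 0.25 rad and z of each of tube_short_a, tube_short_b, tube_open in the frame of rack below 0.015 m); the arm keeps its last pose, push and grip.
It fails at once if the cup is driven onto its stop (value of joint cup above 0.0095 m).
It fails at once if another tube is pulled out of its hole or tipped (distance of any of tube_short_a, tube_short_b, tube_open from where it was at the start of the episode above 0.02 m or angle between any of tube_short_a, tube_short_b, tube_open's own z axis and vertical above 0.3 rad).
It fails at once if the flask or the beaker is pushed away (over 20 mm) or tipped (distance of any of flask, beaker from where it was at the start of the episode above 0.02 m or angle between any of flask, beaker's own z axis and vertical above 0.3 rad).
It also fails if it takes over 64 s, if anything falls off the work surface, if the arm or the gripper's body presses on something with over 40 N, if the wrist force passes 120 N, or if a joint passes its speed limit or range.

## Working session

There is one attempt and no reset: what is moved stays moved. The work goes in short steps, Python scripts to look and compute and a tool call to move; the robot and the scene stay as the last step left them, time stands still between calls to the robot, and variables do not carry over. Pictures are saved under pics/ and viewed, at most 10 in all, crops included, and the job is handed in when it is done.

Besides the shell and the picture viewer there is one more tool, called after "Call:" as name(argument=value, ...), one argument or row to a line, values as JSON. apply_moves: Moves the arm, as the interface text tells. Shift numbers are shares of 0.3 m and turn numbers shares of 60 degrees, none past 1 either way. Its arguments: {"type":"object","properties":{"rows":{"type":"array"},"claw":{"type":"number"},"newtons":{"type":"number"}},"required":["rows"]}

```bash
mkdir -p pics; ls; cat > h.py <<'E'
import numpy as np, cv2
from plant import state, camera, get_calibration, close_job
def ext(n, s=None):
    c=get_calibration(n); K=np.array(c["camera_matrix"],float)
    if n=="wrist":
        M=np.array(c["mount"]); T=np.eye(4); T[:3,:3]=np.array(s["tcp_rot"]).reshape(3,3); T[:3,3]=s["position"]
        W=T@M
    else:
        R=cv2.Rodrigues(np.array(c["rvec"],float))[0]; W=np.eye(4); W[:3,:3]=R.T; W[:3,3]=-R.T@np.array(c["tvec"],float).ravel()
    return K,W   # W: camera->world
def cloud(d,K,W):
    v,u=np.indices(d.shape); p=np.stack([(u-K[0,2])/K[0,0]*d,(v-K[1,2])/K[1,1]*d,d],-1)
    return p@W[:3,:3].T+W[:3,3]
def onplane(u,v,z,K,W):
    r=W[:3,:3]@np.linalg.solve(K,[u,v,1.]); o=W[:3,3]; return o+r*(z-o[2])/r[2]
def grab(n,tag):
    s=state(); im,d=camera(n); K,W=ext(n,s)
    cv2.imwrite(f"pics/{tag}.png",im[:,:,::-1]); np.savez(f"{tag}.npz",im=im,d=d,K=K,W=W); return im,d,K,W
E
python3 - <<'E'
from h import *
s=state(); print(s)
for n in("top","scene"):
    im,d,K,W=grab(n,n); print(n,K.tolist(),W.round(3).tolist(),(d==0).mean())
E
```

```text
pics
{'t': 0.0, 'q': array([-1.17102974e+00,  2.38806091e-01, -1.42449412e-02,  1.31920332e+00,
        1.23137033e-05,  1.57079028e+00]), 'qd': array([-4.89141034e-04,  1.41832547e-03,  9.27805242e-04,  5.60841085e-04,
       -1.00503897e-03,  1.34480125e-05]), 'joint_torque': array([ 4.91584477e-03, -5.38777506e+01,  3.46439159e+01,  1.83633232e-02,
        2.78785537e-04,  2.51158292e-05]), 'position': array([ 0.20427144, -0.48345775,  0.40406779]), 'tcp_rot': array([[ 9.21149518e-01,  3.89208501e-01, -5.56123944e-04],
       [ 3.89208898e-01, -9.21148531e-01,  1.34785150e-03],
       [ 1.23225058e-05, -1.45802114e-03, -9.99998937e-01]]), 'force': array([-1.21736557,  1.10480685, -0.379498  ]), 'ft_torque': array([-0.01346572, -0.03896729,  0.02480089]), 'gripper_force': 0.0, 'gripper_width': 0.9998690810315383}
top [[405.91145522560134, 0.0, 316.4751716535093], [0.0, 405.91145522560134, 200.08938484981135], [0.0, 0.0, 1.0]] [[-0.063, -0.872, 0.486, 0.12], [-0.998, 0.054, -0.034, 0.152], [0.003, -0.487, -0.873, 0.913], [0.0, 0.0, 0.0, 1.0]] 0.00421875
scene [[467.3527044065474, 0.0, 324.3536159737915], [0.0, 467.3527044065474, 198.54249862525825], [0.0, 0.0, 1.0]] [[-0.802, -0.411, 0.433, 0.197], [-0.597, 0.562, -0.572, 0.678], [-0.008, -0.717, -0.697, 0.758], [0.0, 0.0, 0.0, 1.0]] 0.0038828125
```

View pics/top.png

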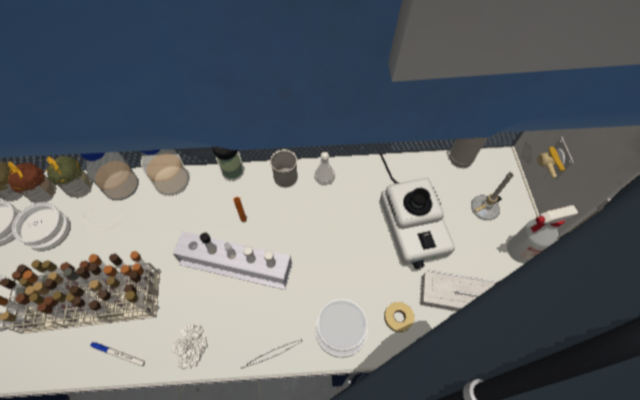

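View pics/scene.png

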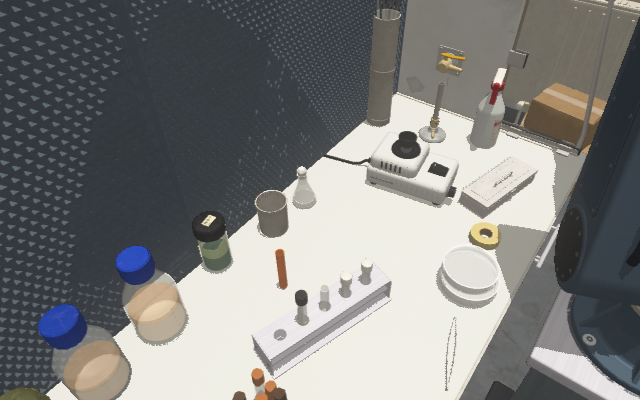

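The top view shows the mixer's cup at about (418,200) and its rocker at (428,240). The rack is at (232,260), with its tubes at (206,238) for the black cap, then (228,248), (249,253) and (269,258). The scene view shows the black-capped tube tallest, at (301,298). Next I'll measure these with depth.

```bash
python3 - <<'E'
from h import *
P=[];C=[];
for n in("top","scene"):
    f=np.load(n+".npz"); p=cloud(f["d"],f["K"],f["W"]); ok=f["d"]>0
    a=p[ok]; c=f["im"][ok]
    if n=="top": print("table z",np.median(a[(a[:,0]>.3)&(a[:,0]<.6)&(abs(a[:,2])<.02)][:,2]))
    for u,v in ([(206,238),(228,247),(249,253),(269,258),(418,197),(428,240)] if n=="top" else [(301,297),(324,290),(346,276),(367,264),(407,137),(438,170),(280,335)]):
        print(n,u,v,p[v,u].round(3),f["im"][v,u])
    # rack region points by height
    R=a[(a[:,0]>.25)&(a[:,0]<.6)&(a[:,1]>.1)&(a[:,1]<.5)&(a[:,2]>.05)&(a[:,2]<.066)]
    if len(R): print(n,"rack top",len(R),cv2.minAreaRect(R[:,:2].astype(np.float32)))
    for lo,hi,nm in((.08,.092,"housing"),(.05,.061,"deck")):
        M=a[(a[:,0]>.3)&(a[:,0]<.75)&(a[:,1]<-.02)&(a[:,1]>-.35)&(a[:,2]>lo)&(a[:,2]<hi)]
        print(n,nm,len(M),cv2.minAreaRect(M[:,:2].astype(np.float32)))
    for lo,hi in((.07,.1),(.1,.115),(.115,.125),(.125,.14),):
        m=(a[:,0]>.25)&(a[:,0]<.55)&(a[:,1]>.1)&(a[:,1]<.5)&(a[:,2]>lo)&(a[:,2]<hi); print(lo,m.sum(),a[m].mean(0).round(3) if m.any() else "")
    m=(a[:,0]>.3)&(a[:,0]<.75)&(a[:,1]<-.02)&(a[:,1]>-.35)&(a[:,2]>.119)&(a[:,2]<.129); print("rim",m.sum(),a[m].min(0),a[m].max(0))
f=np.load("top.npz")["im"]; g=np.load("scene.npz")["im"]
A=cv2.resize(f[170:290,160:300],None,fx=4,fy=4,interpolation=2); B=cv2.resize(g[230:370,250:400],None,fx=3.4,fy=3.4,interpolation=2)[:480]; A=A[:,:]
C=cv2.resize(f[170:280,375:465],None,fx=4,fy=4,interpolation=2)
cv2.imwrite("pics/c1.png",np.hstack([cv2.resize(A,(420,360)),cv2.resize(C,(295,360))])[:,:,::-1])
E
```

```text
table z -0.0002852981077584582
top 206 238 [0.478 0.359 0.133] [37 34 33]
top 228 247 [0.476 0.322 0.084] [164 160 159]
top 249 253 [0.448 0.272 0.109] [198 191 177]
top 269 258 [0.434 0.23  0.111] [202 194 181]
top 418 197 [ 0.563 -0.111  0.107] [30 29 28]
top 428 240 [0.12  0.152 0.913] [37 35 38]
top rack top 3013 ((0.4382592737674713, 0.2793843746185303), (0.43578916788101196, 0.27150052785873413), 75.6944808959961)
top housing 1516 ((0.5651654005050659, -0.1931122988462448), (0.31690478324890137, 0.2717025876045227), 8.645153045654297)
top deck 1747 ((0.5394201874732971, -0.19263862073421478), (0.3927389979362488, 0.27523547410964966), 9.106335639953613)
0.07 334 [0.43  0.394 0.086]
0.1 312 [0.438 0.343 0.108]
0.115 117 [0.419 0.471 0.12 ]
0.125 201 [0.425 0.445 0.133]
rim 225 [ 0.4374621  -0.34919398  0.1190228 ] [ 0.71023502 -0.09207202  0.12897528]
scene 301 297 [0.48  0.367 0.136] [83 80 77]
scene 324 290 [0.476 0.313 0.096] [202 197 195]
scene 346 276 [0.456 0.276 0.111] [249 246 239]
scene 367 264 [0.442 0.233 0.11 ] [249 246 239]
scene 407 137 [ 0.566 -0.127  0.112] [59 58 55]
scene 438 170 [ 0.475 -0.119  0.064] [69 67 65]
scene 280 335 [0.508 0.396 0.032] [153 148 149]
scene rack top 4297 ((0.4414803981781006, 0.2373027503490448), (0.43197208642959595, 0.16832269728183746), 56.98296356201172)
scene housing 1236 ((0.566482663154602, -0.192900151014328), (0.32948338985443115, 0.27182596921920776), 11.760710716247559)
scene deck 1488 ((0.5350719094276428, -0.19437110424041748), (0.39457935094833374, 0.28086403012275696), 11.73798656463623)
0.07 381 [0.462 0.304 0.086]
0.1 377 [0.458 0.287 0.108]
0.115 122 [0.445 0.45  0.122]
0.125 259 [0.459 0.425 0.132]
rim 299 [ 0.43698891 -0.34977823  0.11900926] [ 0.74980872 -0.09114242  0.12897195]
```

View pics/c1.png

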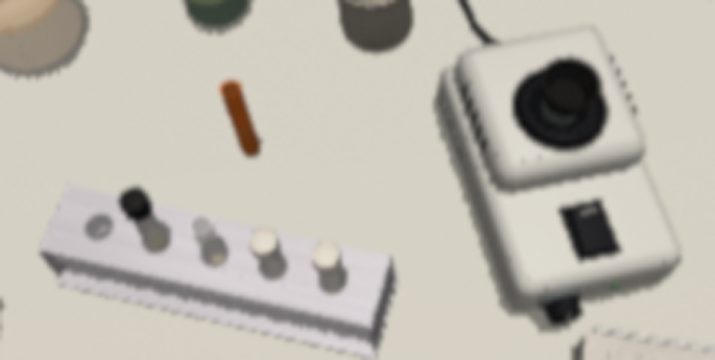

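The black-capped tube is the long one, next to the empty hole. Now the precise fits.

```bash
cat > fit.py <<'E'
from h import *
def circ(p):
    A=np.c_[2*p,np.ones(len(p))]; s=np.linalg.lstsq(A,(p**2).sum(1),rcond=None)[0]; return s[:2].round(4),round(float(np.sqrt(s[2]+s[:2]@s[:2])),4)
def box(a,x0,x1,y0,y1,z0,z1): return (a[:,0]>x0)&(a[:,0]<x1)&(a[:,1]>y0)&(a[:,1]<y1)&(a[:,2]>z0)&(a[:,2]<z1)
E
python3 - <<'E'
from fit import *
for n in("top","scene"):
    f=np.load(n+".npz"); p=cloud(f["d"],f["K"],f["W"]); ok=f["d"]>0; a=p[ok]; c=f["im"][ok].astype(int)
    print(n)
    for z0,z1,nm in((.08,.091,"hous"),(.048,.058,"deck"),(.02,.09,"mixer")):
        m=box(a,.38,.68,-.24,-.03,z0,z1)&(c.min(1)>110); q=a[m]; print(nm,m.sum(),cv2.minAreaRect(q[:,:2].astype(np.float32)),q[:,2].mean().round(4))
    m=box(a,.5,.62,-.18,-.06,.117,.13); print("rim",m.sum(),circ(a[m][:,:2]),cv2.minEnclosingCircle(a[m][:,:2].astype(np.float32)),a[m][:,2].mean())
    m=box(a,.5,.62,-.18,-.06,.08,.13)&(c.max(1)<80); print("collar",m.sum(),cv2.minEnclosingCircle(a[m][:,:2].astype(np.float32)))
    m=box(a,.42,.53,-.18,-.06,.058,.075)&(c.max(1)<100); print("rocker",m.sum(),cv2.minAreaRect(a[m][:,:2].astype(np.float32)), a[m].mean(0))
    m=box(a,.4,.55,.33,.4,.125,.15); print("long top",m.sum(),cv2.minEnclosingCircle(a[m][:,:2].astype(np.float32)),np.percentile(a[m],[5,50,95],axis=0).round(4).tolist())
    for yc in(.315,.274,.231):
        m=box(a,.4,.55,yc-.02,yc+.02,.09,.125); print("short",m.sum(),cv2.minEnclosingCircle(a[m][:,:2].astype(np.float32)),a[m][:,2].max())
    m=box(a,.35,.55,.14,.45,.052,.063); print("rack",m.sum(),cv2.minAreaRect(a[m][:,:2].astype(np.float32)))
E
```

```text
top
hous 1147 ((0.5686562657356262, -0.10985001176595688), (0.10759250819683075, 0.10699856281280518), 9.51058292388916) 0.0848
deck 1478 ((0.5340712070465088, -0.11556761711835861), (0.18695023655891418, 0.12151966989040375), 9.224461555480957) 0.0538
mixer 3403 ((0.5024334192276001, -0.12300151586532593), (0.30483588576316833, 0.14070266485214233), 18.808277130126953) 0.063
rim 130 (array([ 0.5566, -0.1122]), 0.0186) ((0.55721515417099, -0.11247020214796066), 0.021240059286355972) 0.1218952211451641
collar 571 ((0.5554381608963013, -0.1107247918844223), 0.031694162636995316)
rocker 174 ((0.4943632185459137, -0.106181800365448), (0.09480348974466324, 0.035899125039577484), 44.0) [ 0.47615867 -0.12232258  0.06351534]
long top 76 ((0.4815913140773773, 0.3631848692893982), 0.009997951798141003) [[0.4733, 0.3549, 0.1266], [0.4806, 0.3623, 0.1324], [0.4895, 0.3709, 0.1344]]
short 74 ((0.4687209129333496, 0.32000118494033813), 0.00895387027412653) 0.11502528709444482
short 92 ((0.4551771879196167, 0.27481716871261597), 0.010428435169160366) 0.11220798579865876
short 94 ((0.441338777542114
[... 785 characters left out ...]
7444005012512, -0.12490077316761017), (0.03877860680222511, 0.029711676761507988), 13.116898536682129) [ 0.47635063 -0.12291013  0.06389219]
long top 139 ((0.48352912068367004, 0.3627108335494995), 0.01033348310738802) [[0.4751, 0.3554, 0.1271], [0.4829, 0.3643, 0.1335], [0.4916, 0.3714, 0.1358]]
short 141 ((0.4712969660758972, 0.31911054253578186), 0.008982019498944283) 0.11563547970201682
short 151 ((0.4575749635696411, 0.275642454624176), 0.01042700931429863) 0.11315848955118635
short 143 ((0.4433598220348358, 0.23099076747894287), 0.01020920742303133) 0.11300424177578183
rack 3448 ((0.47067344188690186, 0.31877148151397705), (0.25916236639022827, 0.059737496078014374), 73.12433624267578)
```

Call:
apply_moves(
  rows=[
    [[0, 0, 0, 0.116], [0, 0, 0, 0.116], [0.113, -0.104, 0, 0], [0.113, -0.104, 0, 0], [0.113, -0.104, 0, 0], [0.113, -0.104, 0, 0], [0.113, -0.104, 0, 0], [0.113, -0.104, 0, 0], [0.113, -0.104, 0, 0], [0.113, -0.104, 0, 0], [0.113, -0.104, 0, 0], [0.113, -0.104, 0, 0]],
  ],
  claw=0,
  newtons=60,
)

```text
t: 1.6
position: [0.4912, -0.1211, 0.4044]
tcp_rot: [[0.988, 0.156, -0.001], [0.156, -0.988, 0.0], [-0.0, -0.0, -1.0]]
force: [-0.2, -0.8, 0.6]
gripper_width: 0.002
gripper_force: 0.0
```

```bash
cat >> fit.py <<'E'
def todo(x,y,z,yaw):
    s=state(); R=np.array(s["tcp_rot"]).reshape(3,3); d=np.array([x,y,z])-s["position"]
    psi=np.degrees(np.arctan2(R[1,0],R[0,0])); dy=yaw-psi; t=np.radians(yaw); c,sn=np.cos(t),np.sin(t)
    print("t",s["t"],"pos",s["position"].round(4),"yaw",psi.round(2),"F",np.round(s["force"],1),"w",round(s["gripper_width"],3),"gf",round(s["gripper_force"],1))
    print("turn share",round(-dy/60,3),"shift shares",np.round([(c*d[0]+sn*d[1])/.3,(sn*d[0]-c*d[1])/.3,-d[2]/.3],4),"tilt",R[:,2].round(3))
E
python3 - <<'E'
from fit import *
todo(.490,-.1225,.26,9)
E
```

```text
t 1.6 pos [ 0.4912 -0.1211  0.4044] yaw 8.99 F [-0.2 -0.8  0.6] w 0.002 gf 0.0
turn share -0.0 shift shares [-0.0046  0.0041  0.4815] tilt [-0.001  0.    -1.   ]
```

Call:
apply_moves(
  rows=[
    [[-0.005, 0.004, 0.12, 0], [0, 0, 0.12, 0], [0, 0, 0.12, 0], [0, 0, 0.1, 0], [0, 0, 0.05, 0], [0, 0, 0, 0]],
  ],
)

```text
t: 2.35
position: [0.4889, -0.1238, 0.2511]
tcp_rot: [[0.988, 0.156, -0.002], [0.156, -0.988, 0.001], [-0.002, -0.001, -1.0]]
force: [-0.9, -0.9, -0.3]
gripper_width: 0.001
gripper_force: 0.0
```

```bash
python3 - <<'E'
from fit import *
todo(.490,-.1225,.236,9)
im,d,K,W=grab("scene","s2"); grab("wrist","w2")
b=cv2.imread("pics/w2.png")
A=cv2.resize(im[90:230,350:490,::-1],(400,400),interpolation=2)
cv2.imwrite("pics/c2.png",np.hstack([A,cv2.resize(b,(400,250))[:, :][np.r_[0:250,[249]*150]]]))
E
```

```text
t 2.35 pos [ 0.4889 -0.1238  0.2511] yaw 8.99 F [-0.9 -0.9 -0.3] w 0.001 gf 0.0
turn share -0.0 shift shares [ 0.0043 -0.0037  0.0503] tilt [-0.002  0.001 -1.   ]
```

View pics/c2.png

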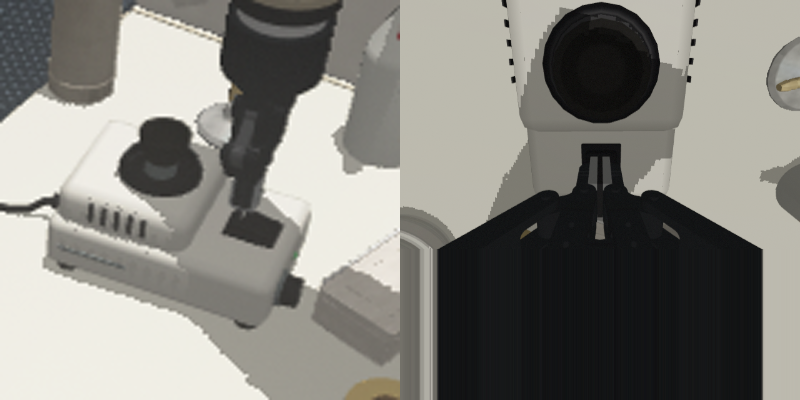

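The closed fingertips stand over the cup end of the rocker: wrist half about (600,155), scene half (245,205). Pushing down now.

Call:
apply_moves(
  rows=[
    [[0.003, -0.003, 0.015, 0], [0, 0, 0.015, 0], [0, 0, 0.01, 0], [0, 0, 0, 0]],
  ],
)

```text
t: 2.95
position: [0.4899, -0.1228, 0.2396]
tcp_rot: [[0.988, 0.156, -0.0], [0.156, -0.988, 0.0], [-0.0, -0.0, -1.0]]
force: [0.8, 0.8, -0.4]
gripper_width: 0.001
gripper_force: 0.0
```

Call:
apply_moves(
  rows=[
    [[0, 0, 0.007, 0], [0, 0, 0.007, 0], [0, 0, 0, 0]],
  ],
)

```text
t: 3.32
position: [0.4909, -0.1228, 0.2367]
tcp_rot: [[0.988, 0.156, 0.003], [0.156, -0.988, 0.0], [0.003, 0.0, -1.0]]
force: [2.4, 2.5, 10.7]
gripper_width: 0.002
gripper_force: 5.1
```

Call:
apply_moves(
  rows=[
    [[0, 0, 0.006, 0], [0, 0, 0, 0], [0, 0, 0, 0]],
  ],
)

```text
t: 3.7
position: [0.4908, -0.1228, 0.2363]
tcp_rot: [[0.988, 0.156, 0.005], [0.156, -0.988, -0.0], [0.005, 0.001, -1.0]]
force: [-3.7, 3.6, 27.2]
gripper_width: -0.001
gripper_force: 13.2
```

Call:
apply_moves(
  rows=[
    [[0, 0, -0.05, 0], [0, 0, -0.1, 0], [-0.1, 0, -0.15, 0], [-0.1, 0, -0.15, 0], [0, 0, 0, 0]],
  ],
)

```text
t: 4.32
position: [0.4297, -0.1326, 0.372]
tcp_rot: [[0.988, 0.155, 0.004], [0.155, -0.988, -0.002], [0.004, 0.002, -1.0]]
force: [0.6, -0.4, -0.6]
gripper_width: -0.003
gripper_force: 0.0
```

```bash
python3 - <<'E'
from fit import *
todo(.4826,.363,.38,0)
im,d,K,W=grab("wrist","w3"); im2,d2,K2,W2=grab("scene","s3")
f0=np.load("scene.npz")
for dd,KK,WW in((f0["d"],K2,f0["W"]),(d2,K2,W2),(d,K,W)):
    a=cloud(dd,KK,WW); c=np.array([.557,-.112]); ux=np.array([.988,.156]); uy=np.array([-.156,.988])
    q=a[...,:2]-c; lx=q@ux; ly=q@uy
    for l in(-.096,-.09,-.082,-.074,-.068):
        m=(abs(lx-l)<.004)&(abs(ly)<.009)&(dd>0)&(a[...,2]<.08)&(a[...,2]>.04); print(l,m.sum(),a[...,2][m].mean().round(4),end=" | ")
    print()
m=box(cloud(d,K,W).reshape(-1,3),.5,.62,-.18,-.06,.119,.128)
r=cloud(d,K,W).reshape(-1,3)[m]; print("rim",m.sum(),circ(r[:,:2]),cv2.minEnclosingCircle(r[:,:2].astype(np.float32)),r[:,2].mean())
cv2.imwrite("pics/c3.png",np.hstack([cv2.resize(im2[90:230,350:490,::-1],(400,400),interpolation=2),cv2.resize(im[:,120:520,::-1],(400,400))]))
E
```

```text
t 4.325 pos [ 0.4297 -0.1326  0.372 ] yaw 8.93 F [ 0.6 -0.4 -0.6] w -0.003 gf 0.0
turn share 0.149 shift shares [ 0.1765 -1.6519 -0.0268] tilt [ 0.004 -0.002 -1.   ]
-0.096 26 0.0621 | -0.09 26 0.0638 | -0.082 24 0.065 | -0.074 26 0.0649 | -0.068 26 0.0649 | 
-0.096 27 0.063 | -0.09 26 0.0651 | -0.082 23 0.0647 | -0.074 23 0.0636 | -0.068 24 0.0625 | 
-0.096 184 0.0652 | -0.09 251 0.0658 | -0.082 253 0.0644 | -0.074 253 0.0629 | -0.068 263 0.062 | 
rim 733 (array([ 0.5568, -0.1141]), 0.0177) ((0.552116870880127, -0.1149025708436966), 0.01978849619626999) 0.12311257518197974
```

View pics/c3.png

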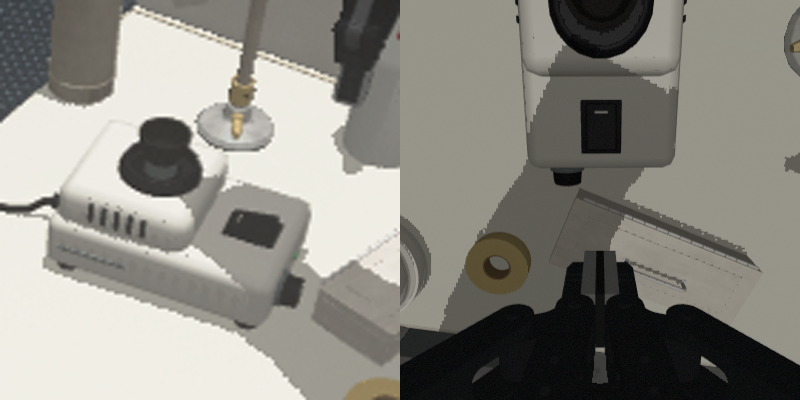

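The rocker slope went from about +0.17 to −0.17 rad, so the switch is over. On to the tube.

Call:
apply_moves(
  rows=[
    [[0, 0, 0, -0.153], [0, 0, 0, -0.153], [0, 0, 0, -0.153], [0, 0, 0, -0.153], [0, 0, 0, -0.153], [0, 0, 0, -0.153], [0, 0, 0, -0.151]],
  ],
  claw=1,
)

```text
t: 5.3
position: [0.431, -0.1321, 0.3671]
tcp_rot: [[0.285, 0.959, -0.003], [0.959, -0.285, 0.001], [0.0, -0.003, -1.0]]
force: [1.2, 0.7, 1.2]
gripper_width: 1.0
gripper_force: 0.0
```

```bash
python3 - <<'E'
from fit import *
todo(.4825,.363,.38,73.1)
f=np.load("scene.npz"); p=cloud(f["d"],f["K"],f["W"])
for u,v in((272,205),(304,185)): print(p[v,u].round(3))
E
```

```text
t 5.3 pos [ 0.431  -0.1321  0.3671] yaw 73.45 F [1.2 0.7 1.2] w 1.0 gf 0.0
turn share 0.006 shift shares [ 1.6289 -0.3153 -0.0431] tilt [-0.003  0.001 -1.   ]
[0.723 0.171 0.039]
[0.692 0.097 0.061]
```

Call:
apply_moves(
  rows=[
    [[0.136, -0.026, 0, 0.006], [0.136, -0.026, -0.01, 0], [0.136, -0.026, -0.01, 0], [0.136, -0.026, 0, 0], [0.136, -0.026, 0, 0], [0.136, -0.026, 0, 0], [0.136, -0.026, 0, 0], [0.136, -0.026, 0, 0], [0.136, -0.026, 0, 0], [0.136, -0.026, 0, 0], [0.136, -0.026, 0, 0], [0.133, -0.029, 0, 0]],
  ],
)

```text
t: 6.8
position: [0.485, 0.3645, 0.3725]
tcp_rot: [[0.296, 0.955, -0.002], [0.955, -0.296, -0.002], [-0.002, -0.002, -1.0]]
force: [0.8, 0.4, 0.9]
gripper_width: 1.002
gripper_force: 0.0
```

Call:
apply_moves(
  rows=[
    [[0, 0, 0, 0], [0, 0, 0, 0]],
  ],
)

```text
t: 7.05
position: [0.4847, 0.3626, 0.3731]
tcp_rot: [[0.296, 0.955, -0.002], [0.955, -0.296, -0.002], [-0.003, -0.002, -1.0]]
force: [-0.4, -0.4, 0.0]
gripper_width: 1.004
gripper_force: 0.0
```

```bash
python3 - <<'E'
from fit import *
todo(.4825,.363,.248,73.1)
im,d,K,W=grab("wrist","w4"); a=cloud(d,K,W).reshape(-1,3); c=im.reshape(-1,3)
m=box(a,.44,.53,.33,.4,.125,.145)&(d.reshape(-1)>0); q=a[m]; print(m.sum(),q.mean(0),cv2.minEnclosingCircle(q[:,:2].astype(np.float32)))
Wi=np.linalg.inv(W)
for z in (.133,):
    p=K@(Wi[:3]@[.4825,.363,z,1]); print("expected px",p[:2]/p[2])
E
```

```text
t 7.05 pos [0.4847 0.3626 0.3731] yaw 72.8 F [-0.4 -0.4  0. ] w 1.004 gf 0.0
turn share -0.005 shift shares [-0.0008 -0.0075  0.4169] tilt [-0.002 -0.002 -1.   ]
813 [0.48420056 0.36377689 0.1322658 ] ((0.48366764187812805, 0.36261314153671265), 0.01036330871284008)
expected px [316.97634625 216.16119677]
```

View pics/w4.png

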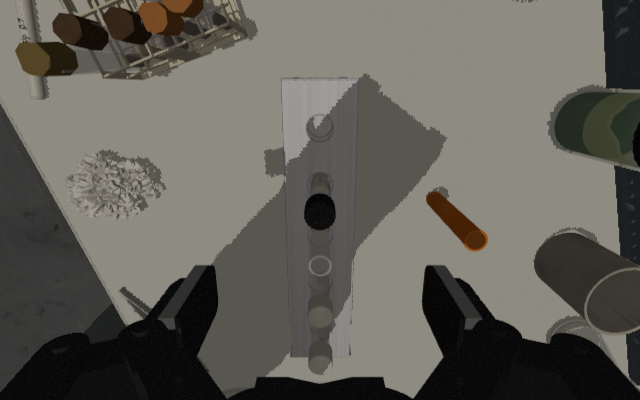

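The black cap is at (320,212), midway between the open fingers at (205,285) and (435,285). Descending and gripping.

Call:
apply_moves(
  rows=[
    [[0, -0.005, 0.09, 0], [0, 0, 0.09, 0], [0, 0, 0.09, 0], [0, 0, 0.08, 0], [0, 0, 0.045, 0], [0, 0, 0.02, 0], [0, 0, 0, 0]],
  ],
)

```text
t: 7.98
position: [0.4836, 0.3628, 0.2505]
tcp_rot: [[0.297, 0.955, 0.0], [0.955, -0.297, 0.0], [0.0, 0.0, -1.0]]
force: [1.1, 0.0, 0.2]
gripper_width: 1.0
gripper_force: 0.0
```

Call:
apply_moves(
  rows=[
    [[0, 0, 0, 0], [0, 0, 0, 0], [0, 0, 0, 0], [0, 0, 0, 0], [0, 0, 0, 0], [0, 0, 0, 0], [0, 0, 0, 0], [0, 0, 0, 0]],
  ],
  claw=0,
  newtons=50,
)

```text
t: 8.98
position: [0.4835, 0.3631, 0.2505]
tcp_rot: [[0.296, 0.955, 0.0], [0.955, -0.296, 0.0], [0.0, 0.0, -1.0]]
force: [-1.5, 0.4, 4.6]
gripper_width: 0.187
gripper_force: 48.6
```

Call:
apply_moves(
  rows=[
    [[0, 0, -0.03, 0], [0, 0, -0.05, 0], [0, 0, -0.07, 0], [0, 0, -0.08, 0], [0, 0, -0.08, 0], [0, 0, -0.08, 0], [0, 0, -0.07, 0], [0, 0, -0.04, 0], [0, 0, 0, 0]],
  ],
)

```text
t: 10.1
position: [0.4836, 0.3631, 0.4012]
tcp_rot: [[0.296, 0.955, 0.001], [0.955, -0.296, 0.001], [0.001, 0.001, -1.0]]
force: [-0.5, -0.6, 0.3]
gripper_width: 0.191
gripper_force: 48.6
```

```bash
python3 - <<'E'
from fit import *
todo(.557,-.1125,.4,73.1)
im,d,K,W=grab("scene","s5"); p=cloud(d,K,W); a=p[d>0]
m=box(a,.43,.54,.31,.41,.13,.23); q=a[m]; print(m.sum(),np.percentile(q,[1,50,99],axis=0).round(4))
for z in np.arange(.13,.25,.01):
    m=box(a,.44,.53,.32,.40,z,z+.01); print(round(z,3),m.sum(),a[m].mean(0).round(4) if m.any() else "")
cv2.imwrite("pics/c5.png",cv2.resize(im[180:380,200:400,::-1],(600,600),interpolation=2))
E
```

```text
t 10.1 pos [0.4836 0.3631 0.4012] yaw 72.76 F [-0.5 -0.6  0.3] w 0.191 gf 48.6
turn share -0.006 shift shares [-1.4456  0.695   0.0041] tilt [ 0.001  0.001 -1.   ]
245 [[0.476  0.3588 0.1629]
 [0.4797 0.3685 0.1938]
 [0.4892 0.3714 0.2284]]
0.13 0 
0.14 0 
0.15 0 
0.16 27 [0.4806 0.3674 0.166 ]
0.17 37 [0.4805 0.3676 0.1751]
0.18 41 [0.48   0.3671 0.1848]
0.19 43 [0.4801 0.3666 0.1945]
0.2 48 [0.4803 0.3673 0.2049]
0.21 37 [0.4808 0.3679 0.2146]
0.22 12 [0.4857 0.3699 0.2248]
0.23 65 [0.4817 0.3709 0.236 ]
0.24 108 [0.4765 0.3708 0.2451]
```

View pics/c5.png

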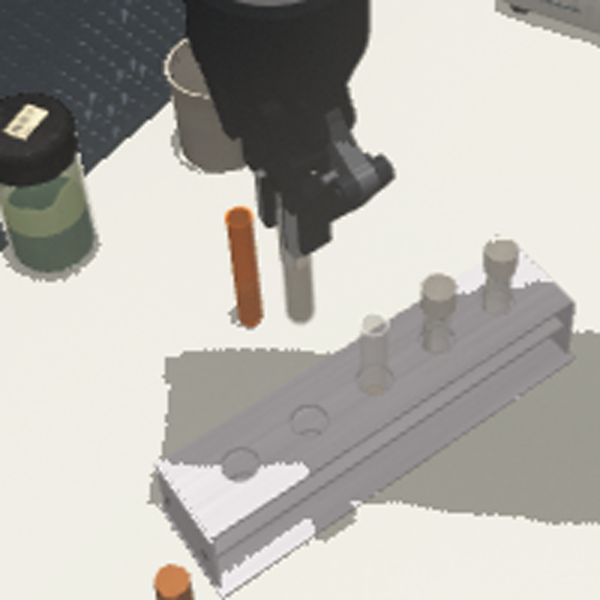

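The tube hangs upright in the fingers, its foot at (300,318) in the crop, and the other tubes still stand in the rack. Now I'll refine the cup centre from the earlier wrist image.

```bash
python3 - <<'E'
from fit import *
for t in("w2","w3"):
    f=np.load(t+".npz"); a=cloud(f["d"],f["K"],f["W"]); ok=f["d"]>0
    for z0,z1 in((.119,.129),(.1,.111),(.084,.095)):
        m=box(a.reshape(-1,3),.51,.605,-.16,-.065,z0,z1)&ok.ravel(); q=a.reshape(-1,3)[m]
        if len(q)>20: print(t,z0,len(q),circ(q[:,:2]),cv2.minEnclosingCircle(q[:,:2].astype(np.float32)),q[:,2].mean().round(4))
    if t=="w2":
        m=np.zeros(ok.shape,np.uint8); b=box(a.reshape(-1,3),.51,.605,-.16,-.065,.1,.13).reshape(ok.shape)
        m[b]=255; c=max(cv2.findContours(m,0,1)[0],key=cv2.contourArea); (u,v),r=cv2.minEnclosingCircle(c); print("px",u,v,r,onplane(u,v,.124,f["K"],f["W"]))
E
```

```text
w2 0.119 8711 (array([ 0.5588, -0.1137]), 0.0184) ((0.5584705471992493, -0.11380482465028763), 0.021404648199677467) 0.1228
w2 0.1 7095 (array([ 0.5586, -0.1138]), 0.0103) ((0.5586005449295044, -0.11373080313205719), 0.014652702026069164) 0.1065
w2 0.084 25319 (array([ 0.5583, -0.1138]), 0.0413) ((0.5595706105232239, -0.11478415131568909), 0.059778161346912384) 0.0862
px 322.0 110.0 81.00627136230469 [ 0.56005384 -0.11344842  0.124     ]
w3 0.119 733 (array([ 0.5568, -0.1141]), 0.0177) ((0.552116870880127, -0.1149025708436966), 0.01978849619626999) 0.1231
w3 0.1 680 (array([ 0.5536, -0.1146]), 0.0075) ((0.5545997023582458, -0.11408660560846329), 0.013460059650242329) 0.1062
w3 0.084 6208 (array([ 0.5494, -0.1135]), 0.0331) ((0.5449275970458984, -0.11405443400144577), 0.051051851361989975) 0.0866
```

Call:
apply_moves(
  rows=[
    [[-0.12, 0.058, 0, -0.006], [-0.12, 0.058, 0, 0], [-0.12, 0.058, 0, 0], [-0.12, 0.058, 0, 0], [-0.12, 0.058, 0, 0], [-0.12, 0.058, 0, 0], [-0.12, 0.058, 0, 0], [-0.12, 0.058, 0, 0], [-0.12, 0.058, 0, 0], [-0.12, 0.058, 0, 0], [-0.12, 0.058, 0, 0], [-0.12, 0.057, 0, 0]],
  ],
)

```text
t: 11.65
position: [0.5572, -0.1123, 0.3991]
tcp_rot: [[0.29, 0.957, -0.002], [0.957, -0.29, 0.0], [-0.0, -0.002, -1.0]]
force: [0.2, 0.5, -0.8]
gripper_width: 0.187
gripper_force: 48.7
```

Call:
apply_moves(
  rows=[
    [[0, 0, 0, 0], [0, 0, 0, 0], [0, 0, 0, 0]],
  ],
)

```text
t: 12.02
position: [0.5572, -0.11, 0.4]
tcp_rot: [[0.289, 0.957, -0.001], [0.957, -0.289, 0.0], [0.0, -0.001, -1.0]]
force: [-0.1, 0.5, 0.2]
gripper_width: 0.191
gripper_force: 48.7
```

Call:
apply_moves(
  rows=[
    [[-0.01, 0.006, 0.03, 0], [0, 0, 0.03, 0], [0, 0, 0, 0], [0, 0, 0, 0]],
  ],
)

```text
t: 12.52
position: [0.5582, -0.1143, 0.3822]
tcp_rot: [[0.29, 0.957, -0.0], [0.957, -0.29, 0.0], [0.0, -0.0, -1.0]]
force: [0.1, -0.1, -0.5]
gripper_width: 0.192
gripper_force: 48.7
```

```bash
python3 - <<'E'
from fit import *
todo(.558,-.1133,.3515,73.1)
out=[]
for n in("scene","top"):
    im,d,K,W=grab(n,n+"6"); a=cloud(d,K,W)[d>0]
    m=box(a,.52,.6,-.15,-.07,.117,.127); q=a[m]; print(n,"rim",m.sum(),circ(q[:,:2]))
    m=box(a,.53,.59,-.14,-.08,.128,.2); q=a[m]; 
    for z in np.arange(.128,.2,.01):
        k=(q[:,2]>z)&(q[:,2]<=z+.01); 
        if k.sum()>8: print(round(z,3),k.sum(),np.r_[q[k].min(0),q[k].max(0)].round(4),circ(q[k][:,:2]))
    x,y=(345,60) if n=="scene" else (365,130)
    out.append(cv2.resize(im[y:y+110,x:x+110,::-1],(400,400),interpolation=2))
cv2.imwrite("pics/c6.png",np.hstack(out))
E
```

```text
t 12.525 pos [ 0.5582 -0.1143  0.3822] yaw 73.13 F [ 0.1 -0.1 -0.5] w 0.192 gf 48.7
turn share 0.001 shift shares [ 0.0029 -0.0015  0.1022] tilt [-0.  0. -1.]
scene rim 144 (array([ 0.5584, -0.1127]), 0.0186)
0.138 14 [ 0.5502 -0.1144  0.1412  0.5628 -0.1063  0.1479] (array([ 0.5565, -0.1117]), 0.0052)
0.148 26 [ 0.5493 -0.1184  0.1481  0.5653 -0.1062  0.158 ] (array([ 0.5577, -0.1139]), 0.007)
0.158 28 [ 0.5498 -0.1163  0.158   0.5632 -0.1055  0.168 ] (array([ 0.5566, -0.1116]), 0.0052)
0.168 30 [ 0.5495 -0.1199  0.1684  0.565  -0.1051  0.1779] (array([ 0.5579, -0.114 ]), 0.0072)
0.178 29 [ 0.5502 -0.1164  0.1792  0.5657 -0.1045  0.1877] (array([ 0.5572, -0.1127]), 0.0064)
0.188 28 [ 0.5497 -0.1169  0.1886  0.5654 -0.1053  0.198 ] (array([ 0.5574, -0.1126]), 0.0067)
top rim 0 (array([0., 0.]), 0.0)
```

View pics/c6.png

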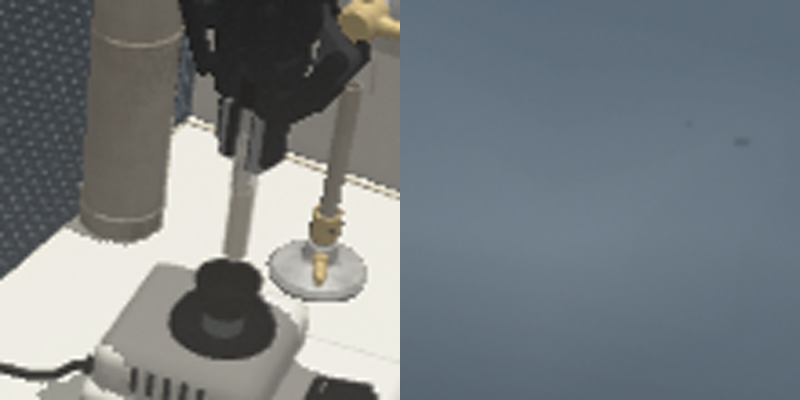

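The tube hangs over the cup (scene crop: foot about (237,262), rim about (228,275)), and the scene depth puts both axes within about 1 mm. The top view is blocked by the arm. Lowering.

Call:
apply_moves(
  rows=[
    [[0.003, -0.001, 0.025, 0], [0, 0, 0.025, 0], [0, 0, 0.025, 0], [0, 0, 0.008, 0], [0, 0, 0, 0], [0, 0, 0, 0]],
  ],
)

```text
t: 13.38
position: [0.5583, -0.1134, 0.3575]
tcp_rot: [[0.29, 0.957, 0.0], [0.957, -0.29, 0.0], [0.0, 0.0, -1.0]]
force: [0.3, 0.1, 0.0]
gripper_width: 0.189
gripper_force: 48.7
```

Call:
apply_moves(
  rows=[
    [[0, 0, 0.005, 0], [0, 0, 0.005, 0], [0, 0, 0, 0], [0, 0, 0, 0]],
  ],
)

```text
t: 13.88
position: [0.5582, -0.1134, 0.3543]
tcp_rot: [[0.29, 0.957, -0.0], [0.957, -0.29, 0.0], [0.0, -0.0, -1.0]]
force: [0.5, 0.2, -0.1]
gripper_width: 0.193
gripper_force: 48.7
```

Call:
apply_moves(
  rows=[
    [[0, 0, 0.005, 0], [0, 0, 0.005, 0], [0, 0, 0, 0], [0, 0, 0, 0]],
  ],
)

```text
t: 14.38
position: [0.5582, -0.1134, 0.3514]
tcp_rot: [[0.29, 0.957, 0.0], [0.957, -0.29, 0.0], [0.0, 0.0, -1.0]]
force: [0.0, 0.5, 2.0]
gripper_width: 0.187
gripper_force: 48.7
```

Call:
apply_moves(
  rows=[
    [[0, 0, 0.005, 0], [0, 0, 0, 0], [0, 0, 0, 0]],
  ],
)

```text
t: 14.75
position: [0.5582, -0.1134, 0.3499]
tcp_rot: [[0.29, 0.957, 0.0], [0.957, -0.29, 0.0], [0.0, 0.0, -1.0]]
force: [-0.4, 0.8, 2.8]
gripper_width: 0.191
gripper_force: 48.8
```

Call:
apply_moves(
  rows=[
    [[0, 0, 0.004, 0], [0, 0, 0.004, 0], [0, 0, 0, 0], [0, 0, 0, 0]],
  ],
)

```text
t: 15.25
position: [0.5582, -0.1134, 0.3475]
tcp_rot: [[0.29, 0.957, 0.0], [0.957, -0.29, 0.0], [0.0, 0.0, -1.0]]
force: [0.0, 0.8, 5.6]
gripper_width: 0.186
gripper_force: 49.0
```

Call:
apply_moves(
  rows=[
    [[0, 0, 0.003, 0], [0, 0, 0, 0], [0, 0, 0, 0], [0, 0, 0, 0]],
  ],
)

```text
t: 15.75
position: [0.5582, -0.1134, 0.3467]
tcp_rot: [[0.29, 0.957, 0.0], [0.957, -0.29, 0.0], [0.0, 0.0, -1.0]]
force: [-0.8, -1.0, 6.2]
gripper_width: 0.189
gripper_force: 49.1
```

```bash
python3 - <<'E'
from fit import *
F=[]
for i in range(6):
    im,d,K,W=grab("scene","s7"); F.append(state()["force"])
todo(.558,-.1133,.3465,73.1); print("mean F",np.mean(F,0).round(2),np.std(F,0).round(2))
f0=np.load("scene6.npz"); 
for dd in(f0["d"],d):
    a=cloud(dd,K,W)[dd>0]; q=a[box(a,.52,.6,-.15,-.07,.112,.13)]; r=np.hypot(q[:,0]-.5584,q[:,1]+.1127); k=(r>.0165)&(r<.0215); print("rim z",k.sum(),np.percentile(q[k][:,2],[50,75,90]).round(4))
    q=a[box(a,.53,.59,-.14,-.08,.13,.2)]
    for z in(.135,.15,.165,.18): 
        k=abs(q[:,2]-z)<.008; print(z,k.sum(),np.median(q[k],0).round(4))
a=cloud(d,K,W)[d>0]
for x,y in((.470,.320),(.4563,.2752),(.4423,.2311)): 
    q=a[box(a,x-.013,x+.013,y-.013,y+.013,.08,.13)]; print(len(q),np.percentile(q[:,2],98).round(4))
cv2.imwrite("pics/c7.png",cv2.resize(im[60:200,340:480,::-1],(560,560),interpolation=2))
E
```

```text
t 16.05 pos [ 0.5582 -0.1134  0.3467] yaw 73.13 F [-1.9 -0.1  6.4] w 0.19 gf 49.1
turn share 0.0 shift shares [ 0.0001 -0.0007  0.0005] tilt [ 0.  0. -1.]
mean F [-1.22  0.48  5.62] [0.42 0.49 0.44]
rim z 153 [0.122  0.1248 0.1257]
0.135 1 [ 0.5583 -0.111   0.1412]
0.15 39 [ 0.555  -0.1092  0.1499]
0.165 44 [ 0.5545 -0.1092  0.1641]
0.18 47 [ 0.5556 -0.1085  0.1812]
rim z 93 [0.1189 0.1201 0.1212]
0.135 35 [ 0.5555 -0.1075  0.1364]
0.15 46 [ 0.5553 -0.1076  0.1501]
0.165 38 [ 0.5555 -0.1079  0.1633]
0.18 85 [ 0.5573 -0.1064  0.1828]
174 0.114
176 0.1121
174 0.1121
```

View pics/c7.png

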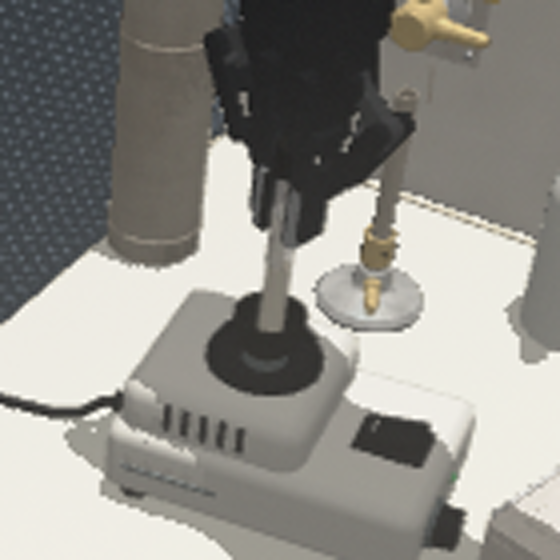

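The tube stands upright in the cup, entering at (270,325). The rim has sunk about 4.5 mm at about 6 N, and the other tubes are unmoved. Handing in.

```bash
python3 -c "
from plant import close_job; print(close_job())"
```

```text
the job is handed in; nothing more can be done
None
```

I handed the job in with the rocker in touch mode and the long tube held upright in the cup, pushed down about 4.5–5 mm at about 6 N; the other tubes still stand in the rack, and the verdict was not reported back.

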